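# Fit a candlestick collar and show it to the inspection camera

### The job

Try the copper collar on the brass candlestick: take it from the steel tray, slide it over the upright stem, where the candlestick stands on the firebricks, until it rests on the foot, and let go. Then pick up the candlestick with the collar on and finish holding it still in the air before the inspection camera: collar's middle 20 cm straight above the red dot, foot down, the stem's top leaning 30 degrees straight away from the camera, so square to its line of sight. Knock nothing over and leave the other collars and the jar where they are.

Things in the scene. Friction and masses are not known exactly. Their poses are not given: they have to be found in the camera images.
- collar: Copper collar: a plain ring, outer diameter 44, bore 19, height 26 mm, about 90 g. Origin: centre of its underside, z = its axis (up as it stands). Starts flat on the tray floor (underside 4 mm above the table), in any of three places 85 mm apart in a row along the tray's long axis; the other two hold collars of other metals.
- collar_center (a point): Middle of the copper collar, on its axis, 13 mm above its underside.
- collar_alu: Bright aluminium ring of the same size and shape as the copper collar, silver-white. Origin: centre of its underside, z = its axis. Starts standing in the tray; to be left alone.
- collar_dark: Dark steel ring of the same size and shape as the copper collar, nearly black. Origin: centre of its underside, z = its axis. Starts standing in the tray; to be left alone.
- tray: Shallow open stainless tray, fixed, 270 (x) by 130 (y) by 25 mm high, walls and floor 4 mm thick. Origin: centre of its underside on the table, x = long axis; the row of collars lies along x through its middle. Right of the robot.
- candlestick: Brass candlestick, loose, about 260 g: round foot, diameter 70, 8 mm thick, with an upright round stem of diameter 16 up to 80 mm above the underside, the last 7 mm tapering to diameter 8. Origin: centre of the foot's underside, z = stem axis to its tip. Stands on the firebricks. With the collar seated the stem is bare from 34 to 80 mm above the underside.
- seat (a point): Centre of the foot's upper face (8 mm above the underside), where the collar's underside comes to rest.
- hearth: Hearth of buff firebricks, fixed, left of the robot: level slab 32 mm high, x = -57 (robot's side) to 171, y = -114 to 114 mm; behind it a brick wall 114 mm high, x = 171 to 235, y = -74 to 154 mm. Origin: on the table under the middle of the near brick; the candlestick stands within 10 mm (x) and 50 mm (y) of it.
- camera_stand: Grey stand of the inspection camera, fixed. Origin: on the table under the red dot (diameter 24 mm, on the stand's foot bar, 50 mm wide, 6 mm thick, from x = -40 to 270 mm). x points level from the dot towards the camera. A round post of diameter 20, 312 mm tall, stands at x = 225 mm on a foot 110 mm wide.
- camera_head: White inspection camera, black lens, fixed, looking 30 degrees down. Origin: its focus, 200 mm above the table over the dot. x: from the focus along the line of sight to the lens (30 degrees above level); y level; z square to both, leaning 30 degrees from vertical away from the camera: the way the stem must point, foot to tip. Lens glass at x = 180, 56 mm square housing to x = 295 mm.
- focus (a point): The camera's focus, 200 mm straight above the table over the red dot: where the middle of the collar must be held.
- jar: Green glass jar with brass lid, loose, diameter 64, height 85 mm, beyond the tray. Origin: centre of its underside.

How it is judged:
By the outcome, as a careful person would: the job done as asked, in the order asked, and still so for the second after the job is handed in, while the arm keeps its last pose, push and grip.
It also fails if it takes over 61 s, if anything falls off the work surface, if the arm or the gripper's body presses on something with over 40 N, if the wrist force passes 120 N, or if a joint passes its speed limit or range.

### The arm

A 6-joint arm with a two-finger parallel gripper is mounted at the origin on the work surface. World frame = base frame: x ahead of the robot, y to its left, z up, the work surface at z = 0. Lengths are in mm, angles in rad, forces in N, time in s.
With the tool pointing down it reaches from about 275 to 1000 mm from the base axis. Payload 8.4 kg.
Tool frame: the origin (TCP) lies on the mounting face of the last link; the fingertips stand 173 mm ahead of it and the grasp point (between the pads) lies 155 mm ahead of it; z points along the fingers, y is the line along which they close (so a half turn about z gives the same grasp; the last joint's range is limited). The gripper opens to 85 mm and grips with 20 to 120 N. Pads are 22 mm wide; open, the fingers measure 114 mm over their backs; the gripper's body (76 mm by 85 mm) begins 54 mm behind the grasp point. The pads swing forward as they close: fully open they stand 13 mm farther back than shut.
Start: joints at [1.272, 0.353, 1.633, -0, 1.155, -0.002], TCP at [182.787, 597.677, 404.681] pointing down, gripper open.
Joint ranges: [-2.63, 2.63], [-0.92, 2.1], [0.06, 2.66], [-1.3, 4.44], [0, 2.69], [-3.02, 3.02]. Speed limits (rad/s): [2.22, 2.22, 2.79, 3.14, 3.14, 3.14].

### API

Orientations are given as [roll, pitch, yaw] about the fixed x, y, z axes, in that order (R = Rz(yaw) Ry(pitch) Rx(roll)).
In Python, from rig import r gives the robot as it stands.
- The arm moves only by the tool apply_moves, never from a script. Its argument "deltas" is a list of rows, each an object with "claw": the gripper command: -1 is fully open, 1 is shut, values between are in proportion; "delta_pos": the shift along the tool's x, y, z in cm, a list of three; "yaw": the turn about the tool's z in rad. In form: [{"claw": claw, "delta_pos": [tx, ty, tz], "yaw": yaw}, ...]. A call has 1 to 8 rows; each row shifts and turns the commanded pose from where the row before left it, along the tool's axes as they then stand; what a row does not reach is not made up. A row lasts 1/8 s, in which the tool goes at most 62.5 mm and 10.7 degrees, less where a joint would pass 70% of its speed; a pose out of reach is approached as far as the arm can. A call with a gripper value outside its range is refused whole. The fingers move at their own pace and stop on an object; "grip_force" is the grip in N (left out, the last holds). Time passes only in rows, so rows that do not move let the fingers close. It gives the time, the measured TCP pose, the force, the opening and the grip force at its end, in the units of the state.
- r.sense(): the state, without advancing time (a new reading comes with each control period).
- r.grab_frame(name): name is "side" or "top" or "wrist"; returns a dict with "img" (400x640x3 uint8, blue, green, red), "z_map" (400x640 float32, mm along the optical axis (not along the pixel's ray), 0 where there is no reading), "fx", "fy", "cx", "cy" (pixels), "eye" and "rotation" of the camera in the world; the wrist camera has in their place "T_tool_cam" (4x4, takes a point from camera to tool coordinates, whose origin is the TCP and whose axes are the flange's). Camera axes: x right, y up, looking along -z (the intrinsics and any distortion apply to the point x, -y, -z); pixel columns grow to the right and rows downward; lengths in mm; the calibration is good to about 2 mm. A picture is of the moment at which its call begins: read the wrist's pose just before it.
- r.sign_off(): hands the job in; it is judged then, once.
The state is a dict: "clock": time; "qpos": joint angles; "qvel": joint speeds; "joint_efforts": joint torques, N m; "eef_pos": TCP position; "tcp_rot": TCP orientation; "contact_force": force on the tool from outside, world axes, zero at the start; "wrist_torque": the same for the moment, N m; "opening": opening from 0.0 (shut) to 1.0 (fully open); "grasp_force": force on a finger pad.
Only numpy, scipy, OpenCV 4.12 (cv2) and the standard library are available. Lean on these libraries where they do the work, as an engineer would, in place of code of your own. Each camera call takes 0.05 s, during which the arm holds its last target. There are 200 camera calls.

## Working session

There is one attempt and no reset: what is moved stays moved. The work goes in short steps, Python scripts to look and compute and a tool call to move; the robot and the scene stay as the last step left them, time stands still between calls to the robot, and variables do not carry over. Pictures are saved under pics/ and viewed, at most 12 in all, crops included, and the job is handed in when it is done.

Besides the shell and the picture viewer there is one more tool, called after "Request:" as a command line: name --argument value ..., lists and objects as JSON in quotes. apply_moves: Moves the arm, as the interface text tells. Its arguments: {"type":"object","properties":{"deltas":{"type":"array"},"grip_force":{"type":"number"}},"required":["deltas"]}

```bash
mkdir -p pics; ls
cat > h.py <<'E'
import numpy as np, cv2
from rig import r
from scipy.spatial.transform import Rotation as R
def tool(s):
    T=np.eye(4); T[:3,:3]=R.from_euler('xyz',s['tcp_rot']).as_matrix(); T[:3,3]=s['eef_pos']; return T
def grab(n):
    s=r.sense(); f=r.grab_frame(n)
    if n=='wrist': C=tool(s)@f['T_tool_cam']
    else:
        C=np.eye(4); C[:3,:3]=np.array(f['rotation']); C[:3,3]=f['eye']
    f['C']=C; np.savez('last_%s.npz'%n,**{k:v for k,v in f.items()}); return f
def load(n): return dict(np.load('last_%s.npz'%n,allow_pickle=True))
def pw(f,u,v,z=None):
    if z is None: z=f['z_map'][int(v),int(u)]
    p=np.array([(u-f['cx'])/f['fx']*z,-(v-f['cy'])/f['fy']*z,-z,1]); return (f['C']@p)[:3]
def ph(f,u,v,h):
    o=f['C'][:3,3]; d=pw(f,u,v,1.)-o; return o+d*(h-o[2])/d[2]
def cloud(f):
    v,u=np.mgrid[:400,:640]; z=f['z_map']
    p=np.stack([(u-f['cx'])/f['fx']*z,-(v-f['cy'])/f['fy']*z,-z],-1)
    return p@f['C'][:3,:3].T+f['C'][:3,3]
E
python3 - <<'E'
from h import *
s=r.sense();print(s)
for n in('top','side'):
    f=grab(n);cv2.imwrite('pics/%s0.png'%n,f['img']);print(n,[k for k in f],f['C'],f['fx'],f['cx'],f['cy'])
E
```

```text
pics
{'clock': 0.0, 'qpos': array([ 1.27161826e+00,  3.53642499e-01,  1.63414732e+00,  2.65948382e-05,
        1.15520049e+00, -2.44329644e-03]), 'qvel': array([ 0.00066718, -0.00057917, -0.00097867,  0.00049062,  0.0010801 ,
       -0.00089753]), 'joint_efforts': array([ 2.53693361e-03, -6.05265284e+01, -3.42076135e+01,  7.06044716e-05,
        9.34877928e-03,  1.76698353e-05]), 'eef_pos': array([182.70028829, 597.44772985, 403.95940066]), 'tcp_rot': array([-3.14019506e+00, -2.77307479e-05,  2.84484711e+00]), 'contact_force': array([-0.68850118,  0.55271685, -0.97194053]), 'wrist_torque': array([-0.00439399,  0.00995305, -0.00517146]), 'grasp_force': 0.0, 'opening': 0.9959798921587045}
top ['img', 'z_map', 'fx', 'fy', 'cx', 'cy', 'eye', 'rotation', 'C'] [[ 1.08096510e-01  6.66808685e-03 -1.58700459e+00  4.36669415e+02]
 [ 1.08096510e-01  6.66808685e-03 -1.58700459e+00  4.55777872e+00]
 [ 1.08096510e-01  6.66808685e-03 -1.58700459e+00  1.36590151e+03]
 [ 0.00000000e+00  0.00000000e+00  0.00000000e+00  1.00000000e+00]] 505.40870255998277 318.0181261917571 199.7769864175415
side ['img', 'z_map', 'fx', 'fy', 'cx', 'cy', 'eye', 'rotation', 'C'] [[ 1.04333331e+00 -1.78716651e-02 -8.11825637e-01 -5.89398619e+01]
 [ 1.04333331e+00 -1.78716651e-02 -8.11825637e-01 -5.63236665e+02]
 [ 1.04333331e+00 -1.78716651e-02 -8.11825637e-01  6.20330028e+02]
 [ 0.00000000e+00  0.00000000e+00  0.00000000e+00  1.00000000e+00]] 459.89158431393014 309.34701690766 191.458657188661
```

```bash
sed -i "s/C\[:3,:3\]=np.array(f\['rotation'\])/C[:3,:3]=R.from_euler('xyz',f['rotation']).as_matrix()/" h.py
python3 - <<'E'
from h import *
for n in('top','side'):
    f=grab(n);P=cloud(f);print(n,f['C'])
    for u,v in((320,200),(200,300),(450,300),(100,100),(550,100),(320,350)): print(u,v,f['z_map'][v,u],P[v,u].round(0))
E
```

```text
top [[-1.62071898e-02  9.94021015e-01 -1.07979389e-01  4.36669415e+02]
 [-9.99846420e-01 -1.68322450e-02 -4.87967743e-03  4.55777872e+00]
 [-6.66803744e-03  1.07883719e-01  9.94141157e-01  1.36590151e+03]
 [ 0.00000000e+00  0.00000000e+00  0.00000000e+00  1.00000000e+00]]
320 200 1372.4569 [584.   6.   1.]
200 300 1342.7335 [322. 329.   4.]
450 300 1341.6265 [ 311. -335.    1.]
100 100 1270.6036 [832. 555. 133.]
550 100 1393.6948 [ 850. -633.    6.]
320 350 1331.3629 [187.  12.  -0.]
side [[ 6.88065101e-01  3.54571021e-01 -6.33123848e-01 -5.89398619e+01]
 [-7.25428876e-01  3.57591676e-01 -5.88116604e-01 -5.63236665e+02]
 [ 1.78707137e-02  8.63948832e-01  5.03262410e-01  6.20330028e+02]
 [ 0.00000000e+00  0.00000000e+00  0.00000000e+00  1.00000000e+00]]
320 200 1169.719 [693.  97.  13.]
200 300 871.37463 [277.  26.   0.]
450 300 874.90686 [ 606. -317.    6.]
100 100 1977.8029 [ 713. 1394.  -51.]
550 100 2122.4688 [2199.   30.  -63.]
320 350 773.7498 [ 349. -217.    1.]
```

View pics/top0.png

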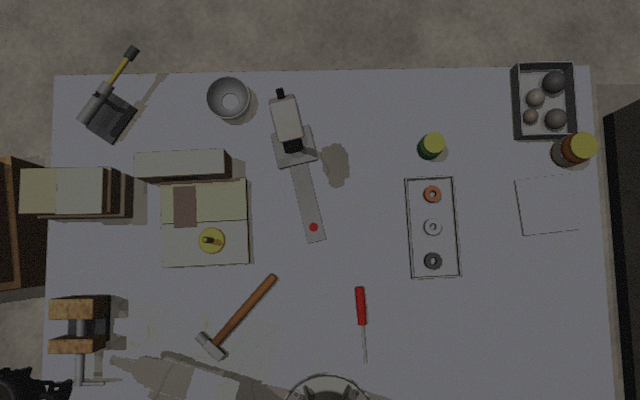

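View pics/side0.png

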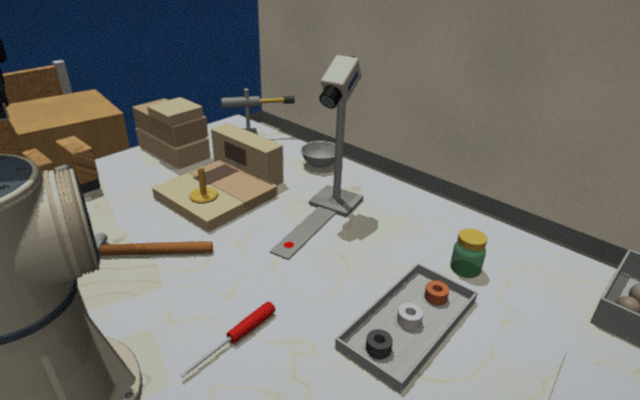

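Run:
```python
from h import *
f=load('top');g=load('side')
for n,u,v,h in(('copper',432,194,30),('alu',432,227,30),('dark',433,261,30),('jarlid',433,143,85),('dot',314,227,6),('stick tip',205,240,112),('stick foot',211,240,40),('slab c',204,267,32)):
    print(n,ph(f,u,v,h).round(1))
P=cloud(f)
def reg(u0,u1,v0,v1,a,b,P=P):
    q=P[v0:v1,u0:u1].reshape(-1,3); q=q[(q[:,2]>a)&(q[:,2]<b)]; return len(q),q.mean(0).round(1),q.min(0).round(1),q.max(0).round(1)
print('cu',reg(420,446,182,206,22,40)); print('alu',reg(420,446,215,240,22,40)); print('dark',reg(420,446,249,273,22,40))
print('jar',reg(415,448,128,162,70,100))
print('stem',reg(190,230,220,260,75,130));print('foot',reg(190,230,220,260,37,46))
hsv=cv2.cvtColor(f['img'],cv2.COLOR_BGR2HSV)
m=(P[...,2]>36)&(P[...,2]<46); mm=np.zeros_like(m);mm[220:262,190:232]=1;c,rad=cv2.minEnclosingCircle(np.argwhere(m&mm)[:,::-1].astype(np.int32));print('footcirc',c,rad,ph(f,*c,40))
red=((hsv[...,0]<6)|(hsv[...,0]>174))&(hsv[...,1]>150)
y=np.argwhere(red[215:240,300:330])+[215,300];c=y.mean(0)[::-1];print('red',c,len(y),ph(f,*c,6))
# foot bar direction: mid points
for v in(175,190,205,215,235):
    row=f['img'][v,280:340].astype(int).sum(1);print(v,row.tolist())
print('camera head',reg(262,310,80,158,250,500))
x=cv2.resize(f['img'][70:260,150:330],None,fx=4,fy=3.1)
cv2.imwrite('pics/crop1.png',cv2.resize(f['img'][75:260,260:340],None,fx=3.2*2,fy=3.2)[:600,:])
```

```text
copper [ 592.1 -292.1   30. ]
alu [ 504.4 -288.5   30. ]
dark [ 415.3 -287.5   30. ]
jarlid [ 717.9 -287.8   85. ]
dot [510.9  23.2   6. ]
stick tip [477.4 292.4 112. ]
stick foot [479.4 293.1  40. ]
slab c [409.4 312.8  32. ]
cu (187, array([ 594.2, -293.6,   30.9]), array([ 573.2, -315.3,   22.2]), array([ 616.6, -272.3,   38.4]))
alu (191, array([ 506.6, -290.5,   30.4]), array([ 485.7, -312.8,   22.1]), array([ 528.5, -270. ,   37. ]))
dark (186, array([ 417.1, -288.1,   30.8]), array([ 397. , -309.1,   22.6]), array([ 438.8, -266.9,   39.1]))
jar (391, array([ 719.5, -290.4,   85.7]), array([ 692.7, -319.2,   70.6]), array([ 747.3, -262.8,   94.4]))
stem (47, array([479.6, 289.8, 102.9]), array([472.5, 284.6,  78.2]), array([487.6, 298.1, 116.3]))
foot (475, array([480.7, 292. ,  40.6]), array([432.2, 246.3,  37. ]), array([527.5, 348.7,  45.7]))
footcirc (210.45664978027344, 240.2585906982422) 25.332195281982422 [478.78990903 294.55607925  40.        ]
red [313.06122449 226.69387755] 49 [511.74816152  25.75199387   6.        ]
175 [315, 312, 321, 327, 313, 333, 318, 324, 320, 3
[... 882 characters left out ...]
, 322, 319, 326, 317, 316, 322, 316, 322, 319, 321, 321, 323, 326, 315, 324, 318, 328, 312, 291, 280, 264, 274, 277, 279, 269, 267, 271, 266, 285, 278, 270, 276, 273, 287, 279, 276, 276, 263, 301, 324, 310, 318, 328, 317, 320, 309, 323, 318, 328, 323, 323, 317, 325, 321, 320, 319, 315]
235 [317, 324, 326, 326, 320, 323, 322, 318, 330, 315, 313, 314, 326, 326, 321, 314, 310, 316, 323, 325, 316, 322, 322, 317, 335, 268, 233, 274, 276, 271, 278, 290, 287, 285, 282, 274, 279, 285, 275, 275, 285, 285, 276, 288, 249, 268, 325, 315, 320, 318, 318, 320, 318, 324, 326, 328, 316, 320, 309, 313]
camera head (1520, array([712.1,  70.4, 345.8]), array([654.3,  36.6, 295.1]), array([782.1, 109.7, 374.2]))
```

Request:
apply_moves --deltas '[{"claw": -1,"delta_pos": [0,0,0],"yaw": 0.1},{"claw": -1,"delta_pos": [0,0,0],"yaw": 0.1},{"claw": -1,"delta_pos": [0,0,0],"yaw": 0.096},{"claw": -1,"delta_pos": [-3.5,-3.7,0],"yaw": 0},{"claw": -1,"delta_pos": [-3.5,-3.7,0],"yaw": 0},{"claw": -1,"delta_pos": [-3.5,-3.7,0],"yaw": 0},{"claw": -1,"delta_pos": [-3.5,-3.7,0],"yaw": 0},{"claw": -1,"delta_pos": [-3.5,-3.7,0],"yaw": 0}]'

```text
clock: 1.2
eef_pos: [224.5, 344.9, 404.6]
tcp_rot: [3.141, 0.0, 2.549]
contact_force: [0.9, -0.6, -0.0]
opening: 1.0
grasp_force: 0.0
```

Request:
apply_moves --deltas '[{"claw": -1,"delta_pos": [0,0,0],"yaw": -0.148},{"claw": -1,"delta_pos": [0,0,0],"yaw": -0.148},{"claw": -1,"delta_pos": [0,0,0],"yaw": -0.148},{"claw": -1,"delta_pos": [0,0,0],"yaw": -0.148}]'

```text
clock: 1.7
eef_pos: [224.5, 346.3, 404.7]
tcp_rot: [3.142, -0.0, -3.138]
contact_force: [0.2, -0.2, 0.1]
opening: 0.997
grasp_force: 0.0
```

Request:
apply_moves --deltas '[{"claw": -1,"delta_pos": [-4.2,-0.9,0],"yaw": 0},{"claw": -1,"delta_pos": [-4.2,-0.9,0],"yaw": 0},{"claw": -1,"delta_pos": [-4.2,-0.9,0],"yaw": 0},{"claw": -1,"delta_pos": [-4.2,-0.9,0],"yaw": 0},{"claw": -1,"delta_pos": [-4.2,-0.9,0],"yaw": 0},{"claw": -1,"delta_pos": [-4.2,-0.9,0],"yaw": 0},{"claw": -1,"delta_pos": [0,0,0],"yaw": 0}]'

```text
clock: 2.58
eef_pos: [478.7, 291.6, 404.4]
tcp_rot: [-3.142, 0.001, 3.138]
contact_force: [0.1, -0.1, 0.2]
opening: 0.999
grasp_force: 0.0
```

Run:
```python
from h import *
f=load('top')
a=ph(f,315.3,235,6);b=ph(f,304.5,190,6);d=b-a;print('psi',np.arctan2(d[1],d[0]),a,b)
P=cloud(f)
q=P[75:160,262:312].reshape(-1,3);q=q[(q[:,2]>290)&(q[:,2]<420)]
c,s_,v=np.linalg.svd(q[:,:2]-q[:,:2].mean(0),full_matrices=False);print('head dir',v[0],np.arctan2(v[0][1],v[0][0]),q.mean(0))
# wall top, slab
for n,(u0,u1,v0,v1,lo,hi) in dict(wall=(130,235,145,185,100,130),slab=(155,255,175,270,26,38)).items():
    m=np.zeros((400,640),bool);m[v0:v1,u0:u1]=1;m&=(P[...,2]>lo)&(P[...,2]<hi)
    q=P[m];print(n,cv2.minAreaRect(q[:,:2].astype(np.float32)),q[:,2].mean())
g=grab('wrist');cv2.imwrite('pics/w1.png',g['img']);print(g['T_tool_cam'],g['C'],g['fx'])
print(r.sense()['eef_pos'],r.sense()['tcp_rot'])
```

```text
psi 0.22026595724219572 [489.33596453  20.07625484   6.        ] [611.67161961  47.46704834   6.        ]
head dir [-0.97350456 -0.2286676 ] -2.9108838560625983 [712.13990339  70.36687873 345.78543963]
wall ((672.98876953125, 357.5548400878906), (65.40587615966797, 227.08721923828125), 1.892086386680603) 114.24687426240803
slab ((530.9419555664062, 315.77447509765625), (234.62921142578125, 237.98184204101562), 3.4580042362213135) 32.61276982374473
[[ 1.45747568e-03  9.46064493e-01  3.23975076e-01  8.30176142e+01]
 [ 9.99998936e-01 -1.39731770e-03 -4.18308316e-04  4.92518467e-01]
 [ 5.69494623e-05  3.23975341e-01 -9.46065524e-01  2.97050446e+01]
 [ 0.00000000e+00  0.00000000e+00  0.00000000e+00  1.00000000e+00]] [[ 1.72228252e-03 -9.45872682e-01 -3.24533361e-01  3.95702762e+02]
 [ 9.99998511e-01  1.59291260e-03  6.64299772e-04  2.92341103e+02]
 [-1.11389725e-04 -3.24534022e-01  9.45874017e-01  3.74602751e+02]
 [ 0.00000000e+00  0.00000000e+00  0.00000000e+00  1.00000000e+00]] 325.11828008542966
[477.21999949 291.7963633  404.19686811] [-3.14121032e+00 -8.11325512e-04  3.13892718e+00]
```

View pics/w1.png

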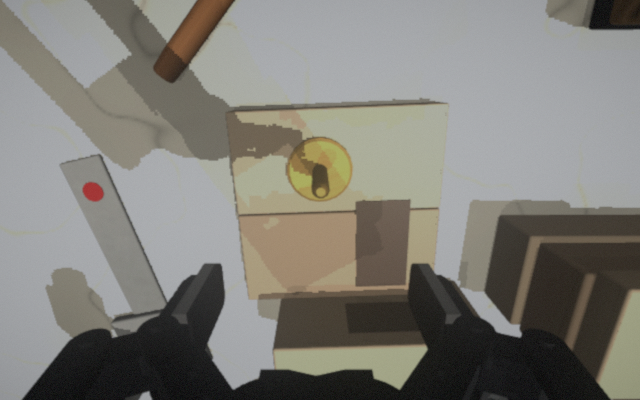

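Run:
```python
from h import *
g=load('wrist')
for n,u,v,h in(('foot',319.5,168.5,40),('tip',321,191,112),('dot',93,191,6),('slabL',447,102,32),('slabR',228,111,32),('barA',61,164,6),('barB',101,154,6),('barC',166,305,6),('barD',127,312,6),('wallR',273,347,114),('wallL?',499,347,114)):
    print(n,ph(g,u,v,h).round(1),g['z_map'][int(v),int(u)])
P=cloud(g);m=np.zeros((400,640),bool);m[130:210,280:360]=1
a=m&(P[...,2]>37)&(P[...,2]<46);print('foot med',np.median(P[a],0),(P[a].max(0)+P[a].min(0))/2)
a=m&(P[...,2]>106);print('tip',P[a].mean(0),a.sum())
```

```text
foot [476.3 296.   40. ] 323.32556
tip [478.5 296.5 112. ] 274.29016
dot [511.5  27.2   6. ] 385.42017
slabL [409.7 424.8  32. ] 357.7849
slabR [418.1 202.7  32. ] 361.24258
barA [478.7  -2.5   6. ] 373.8687
barB [467.1  46.3   6. ] 0.0
barC [672.8  89.6   6. ] 121.39304
barD [684.1  34.8   6. ] 448.53467
wallR [642.  248.8 114. ] 330.1444
wallL? [642.4 475.7 114. ] 101.80775
foot med [473.30331626 295.40007901  40.95389473] [478.92771653 295.4915186   41.45747385]
tip [470.96370765 295.22738754 131.91049514] 258
```

Request:
apply_moves --deltas '[{"claw": -1,"delta_pos": [-0.6,-4.5,0],"yaw": 0},{"claw": -1,"delta_pos": [-0.6,-4.5,0],"yaw": 0},{"claw": -1,"delta_pos": [-0.6,-4.5,0],"yaw": 0},{"claw": -1,"delta_pos": [-0.6,-4.5,0],"yaw": 0},{"claw": -1,"delta_pos": [-0.6,-4.5,0],"yaw": 0},{"claw": -1,"delta_pos": [-0.6,-4.5,0],"yaw": 0},{"claw": -1,"delta_pos": [-0.6,-4.5,0],"yaw": 0},{"claw": -1,"delta_pos": [-0.6,-4.5,0],"yaw": 0}]'

```text
clock: 3.62
eef_pos: [523.4, -68.2, 404.8]
tcp_rot: [3.141, -0.0, -3.142]
contact_force: [0.3, 0.6, 0.1]
opening: 0.998
grasp_force: 0.0
```

Request:
apply_moves --deltas '[{"claw": -1,"delta_pos": [-1.3,-4.5,1],"yaw": 0},{"claw": -1,"delta_pos": [-1.3,-4.5,1],"yaw": 0},{"claw": -1,"delta_pos": [-1.3,-4.5,2],"yaw": 0},{"claw": -1,"delta_pos": [-1.3,-4.5,2],"yaw": 0},{"claw": -0.3,"delta_pos": [-1.3,-4.5,2],"yaw": 0},{"claw": -0.3,"delta_pos": [0,0,2],"yaw": 0},{"claw": -0.3,"delta_pos": [0,0,0],"yaw": 0}]'

```text
clock: 4.5
eef_pos: [588.0, -291.3, 302.8]
tcp_rot: [3.139, -0.004, 3.141]
contact_force: [-0.8, 0.4, 0.6]
opening: 0.651
grasp_force: 0.0
```

Run:
```python
from h import *
g=grab('wrist');cv2.imwrite('pics/w2.png',g['img']);s=r.sense();print(s['eef_pos'],s['tcp_rot'],s['opening'],s['qpos'])
hsv=cv2.cvtColor(g['img'],cv2.COLOR_BGR2HSV);P=cloud(g)
m=((hsv[...,0]<16)|(hsv[...,0]>174))&(hsv[...,1]>90)&(P[...,2]>24)&(P[...,2]<36)
v,u=np.nonzero(m);print(len(u),u.mean(),v.mean(),ph(g,(u.min()+u.max())/2,(v.min()+v.max())/2,30),P[m].mean(0))
```

```text
[ 588.46236288 -291.2098855   304.08109331] [ 3.14012595e+00 -2.19892340e-03 -3.14159153e+00] 0.6498610255845781 [-4.61902264e-01  5.03733715e-01  1.64269848e+00  3.96355725e-04
  9.97782625e-01 -2.03291343e+00]
1687 314.7243627741553 205.52104327208062 [ 592.41176637 -291.14210348   30.        ] [ 592.27495464 -290.96154115   30.88220492]
```

View pics/w2.png

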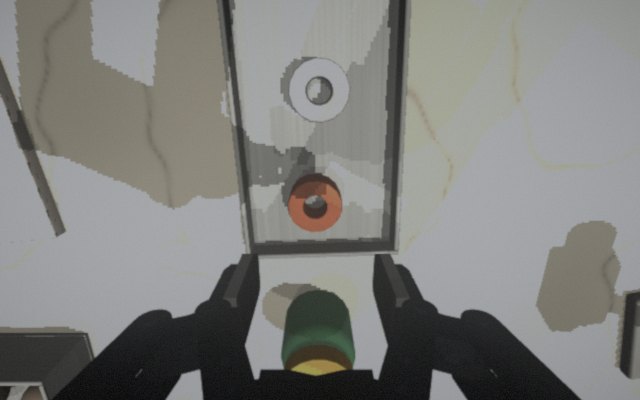

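Request:
apply_moves --deltas '[{"claw": -0.3,"delta_pos": [-0.4,0,3],"yaw": 0},{"claw": -0.3,"delta_pos": [0,0,4],"yaw": 0},{"claw": -0.3,"delta_pos": [0,0,3],"yaw": 0},{"claw": -0.3,"delta_pos": [0,0,2.2],"yaw": 0},{"claw": -0.3,"delta_pos": [0,0,0],"yaw": 0},{"claw": 1,"delta_pos": [0,0,0],"yaw": 0},{"claw": 1,"delta_pos": [0,0,0],"yaw": 0},{"claw": 1,"delta_pos": [0,0,0],"yaw": 0}]' --grip_force 40

```text
clock: 5.55
eef_pos: [593.6, -293.1, 184.1]
tcp_rot: [-3.141, 0.002, 3.141]
contact_force: [0.2, 1.3, 6.2]
opening: 0.5
grasp_force: 41.2
```

Request:
apply_moves --deltas '[{"claw": 1,"delta_pos": [0,0,-2],"yaw": 0},{"claw": 1,"delta_pos": [0,0,-4.5],"yaw": 0},{"claw": 1,"delta_pos": [0,0,-5],"yaw": 0},{"claw": 1,"delta_pos": [0,0,-4],"yaw": 0},{"claw": 1,"delta_pos": [0,0,0],"yaw": 0}]'

```text
clock: 6.18
eef_pos: [594.0, -293.4, 342.9]
tcp_rot: [-3.138, 0.007, 3.141]
contact_force: [0.8, 0.5, -0.6]
opening: 0.499
grasp_force: 41.1
```

Run:
```python
from h import *
g=grab('wrist');cv2.imwrite('pics/w3.png',g['img']);s=r.sense();print(s['eef_pos'],s['tcp_rot'],s['opening'],s['grasp_force'],s['contact_force'])
hsv=cv2.cvtColor(g['img'],cv2.COLOR_BGR2HSV);P=cloud(g);T=np.linalg.inv(tool(s))
m=((hsv[...,0]<16)|(hsv[...,0]>174))&(hsv[...,1]>90)&(P[...,2]>120)
v,u=np.nonzero(m);q=P[m]@T[:3,:3].T+T[:3,3]
print(len(u),u.min(),u.max(),v.min(),v.max(),np.percentile(q,[2,50,98],axis=0).round(1))
```

```text
[ 593.28795027 -293.03054472  340.35713616] [-3.13976181  0.00346803  3.14074274] 0.5031402746644895 41.049260795116425 [-0.92350073  0.46948666 -1.77852569]
6035 0 363 229 393 [[-1.980e+01 -1.880e+01  1.495e+02]
 [-3.200e+00  1.000e-01  1.508e+02]
 [ 1.930e+01  1.890e+01  1.702e+02]]
```

View pics/w3.png

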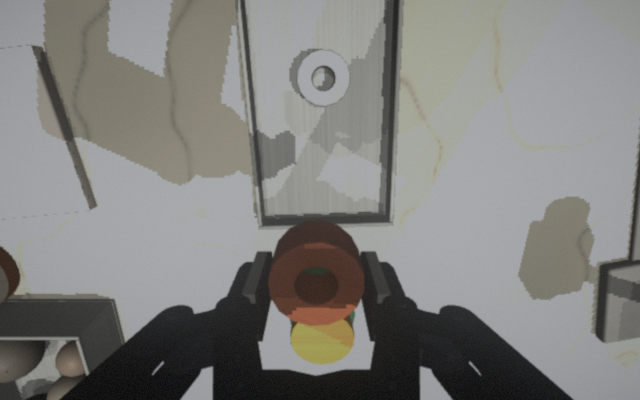

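Request:
apply_moves --deltas '[{"claw": 1,"delta_pos": [1,4.5,0],"yaw": 0},{"claw": 1,"delta_pos": [1,4.5,0],"yaw": 0},{"claw": 1,"delta_pos": [1,4.5,0],"yaw": 0},{"claw": 1,"delta_pos": [1,4.5,0],"yaw": 0},{"claw": 1,"delta_pos": [1,4.5,0],"yaw": 0},{"claw": 1,"delta_pos": [1,4.5,0],"yaw": 0},{"claw": 1,"delta_pos": [1,4.5,0],"yaw": 0}]'

```text
clock: 7.1
eef_pos: [522.2, 23.5, 336.6]
tcp_rot: [-3.141, -0.002, 3.141]
contact_force: [0.4, -0.7, -0.4]
opening: 0.501
grasp_force: 41.1
```

Request:
apply_moves --deltas '[{"claw": 1,"delta_pos": [0.8,4.5,0],"yaw": 0},{"claw": 1,"delta_pos": [0.8,4.5,0],"yaw": 0},{"claw": 1,"delta_pos": [0.8,4.5,0],"yaw": 0},{"claw": 1,"delta_pos": [0.8,4.5,0],"yaw": 0},{"claw": 1,"delta_pos": [0.8,4.5,0],"yaw": 0},{"claw": 1,"delta_pos": [0.5,4.5,0],"yaw": 0},{"claw": 1,"delta_pos": [0,0,0],"yaw": 0}]'

```text
clock: 7.98
eef_pos: [477.6, 294.4, 336.6]
tcp_rot: [-3.141, -0.001, -3.139]
contact_force: [0.9, -0.1, -1.0]
opening: 0.498
grasp_force: 41.2
```

Run:
```python
from h import *
g=grab('wrist');cv2.imwrite('pics/w4.png',g['img']);s=r.sense();print(s['eef_pos'],s['tcp_rot'],s['opening'])
hsv=cv2.cvtColor(g['img'],cv2.COLOR_BGR2HSV);P=cloud(g);T=np.linalg.inv(tool(s))
m=((hsv[...,0]<16)|(hsv[...,0]>174))&(hsv[...,1]>90)
Q=P@T[:3,:3].T+T[:3,3]
a=m&(Q[...,2]>147)&(Q[...,2]<152.5);q=Q[a];print(a.sum(),np.percentile(q,[1,50,99],axis=0).round(1),cv2.minEnclosingCircle(q[:,:2].astype(np.float32)))
m=np.zeros((400,640),bool);m[100:260,240:400]=1
a=m&(P[...,2]>37)&(P[...,2]<46);print('foot',a.sum(),P[a].max(0),P[a].min(0))
a=m&(P[...,2]>95)&(P[...,2]<118);print('tip',a.sum(),np.median(P[a],0) if a.any() else '')
```

```text
[477.72920042 292.94638008 336.5359926 ] [-3.14021993e+00 -1.88229204e-03 -3.13990291e+00] 0.49877037730969037
903 [[-17.9 -17.3 151.3]
 [  4.    3.1 152.3]
 [ 19.8  23.3 152.5]] ((0.8246905207633972, 2.929287910461426), 21.928150177001953)
foot 3954 [509.30179348 330.47648738  45.87153828] [444.52039279 261.11025605  37.04754623]
tip 299 [473.50793816 295.66425583 106.73660898]
```

View pics/w4.png

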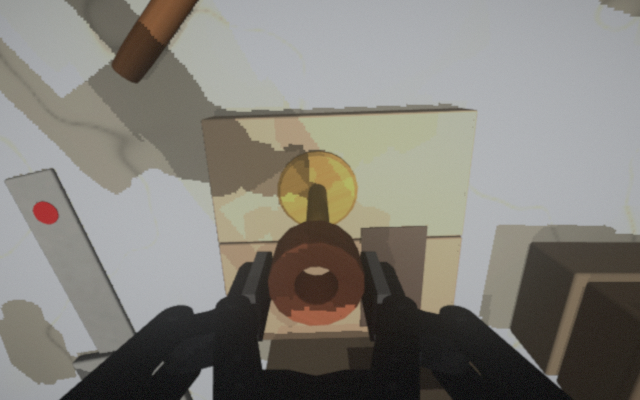

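Run:
```python
from h import *
g=load('wrist');s=r.sense();zt=s['eef_pos'][2]
print('foot',ph(g,317.5,190.5,40),'stemleft/right foot edges',ph(g,278,190,40),ph(g,357,190,40),ph(g,317.5,151,40))
print('bore',ph(g,316.5,285,zt-151),'outer',ph(g,269,280,zt-151),ph(g,364,280,zt-151),ph(g,316.5,325,zt-151),s['eef_pos'])
```

```text
foot [477.68494839 296.30961079  40.        ] stemleft/right foot edges [477.36740661 262.35566875  40.        ] [477.10264926 330.25527795  40.        ] [443.52391005 296.12613946  40.        ]
bore [475.3070275 295.2398466 185.5359926] outer [472.8856472  274.73688393 185.5359926 ] [472.72038748 315.71812548 185.5359926 ] [496.4276181  295.33232503 185.5359926 ] [477.72920042 292.94638008 336.5359926 ]
```

Request:
apply_moves --deltas '[{"claw": 1,"delta_pos": [-0.25,0.1,2],"yaw": 0},{"claw": 1,"delta_pos": [0,0,2],"yaw": 0},{"claw": 1,"delta_pos": [0,0,0.7],"yaw": 0},{"claw": 1,"delta_pos": [0,0,0.6],"yaw": 0},{"claw": 1,"delta_pos": [0,0,0.6],"yaw": 0},{"claw": 1,"delta_pos": [0,0,0],"yaw": 0}]'

```text
clock: 8.78
eef_pos: [481.0, 293.0, 278.5]
tcp_rot: [-3.141, -0.0, 3.141]
contact_force: [0.5, 0.5, -1.4]
opening: 0.498
grasp_force: 41.2
```

Request:
apply_moves --deltas '[{"claw": 1,"delta_pos": [0,0,0.6],"yaw": 0},{"claw": 1,"delta_pos": [0,0,0.6],"yaw": 0},{"claw": 1,"delta_pos": [0,0,0.8],"yaw": 0},{"claw": 1,"delta_pos": [0,0,0],"yaw": 0}]'

```text
clock: 9.28
eef_pos: [480.8, 293.1, 257.8]
tcp_rot: [-3.141, -0.001, 3.141]
contact_force: [-0.7, 0.4, -2.6]
opening: 0.502
grasp_force: 41.2
```

Run:
```python
from h import *
g=grab('wrist');s=r.sense();print(s['eef_pos'],s['contact_force'],s['wrist_torque'])
cv2.imwrite('pics/w5.png',cv2.resize(g['img'][130:400,200:440],None,fx=2.2,fy=2.2))
```

```text
[480.9481907  293.10700458 258.13627143] [-0.86078229  0.52008235 -1.8688574 ] [0.13795826 0.04325111 0.00605896]
```

View pics/w5.png

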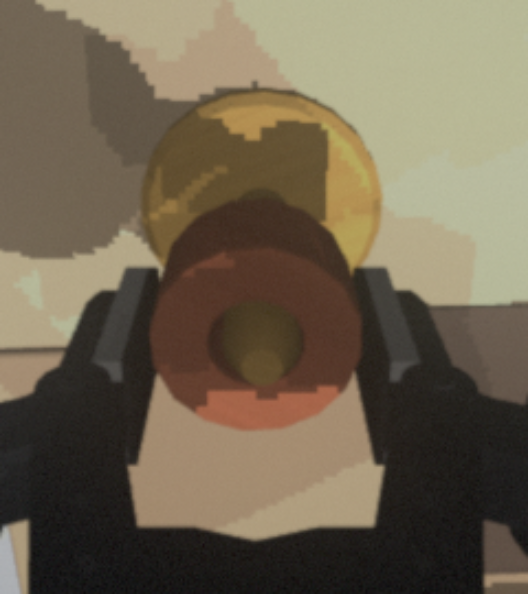

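Request:
apply_moves --deltas '[{"claw": 1,"delta_pos": [0,0.05,0.8],"yaw": 0},{"claw": 1,"delta_pos": [0,0,0.8],"yaw": 0},{"claw": 1,"delta_pos": [0,0,0.8],"yaw": 0},{"claw": 1,"delta_pos": [0,0,0.8],"yaw": 0},{"claw": 1,"delta_pos": [0,0,0.5],"yaw": 0},{"claw": 1,"delta_pos": [0,0,0],"yaw": 0}]'

```text
clock: 10.07
eef_pos: [480.9, 293.7, 221.2]
tcp_rot: [-3.141, -0.001, 3.141]
contact_force: [0.7, 0.7, -1.2]
opening: 0.497
grasp_force: 41.2
```

Request:
apply_moves --deltas '[{"claw": 1,"delta_pos": [0,0,0.15],"yaw": 0},{"claw": 1,"delta_pos": [0,0,0.15],"yaw": 0},{"claw": 1,"delta_pos": [0,0,0],"yaw": 0}]'

```text
clock: 10.45
eef_pos: [481.2, 293.9, 220.0]
tcp_rot: [3.141, 0.001, 3.141]
contact_force: [-3.8, -2.0, 11.4]
opening: 0.502
grasp_force: 42.3
```

Request:
apply_moves --deltas '[{"claw": -0.4,"delta_pos": [0,0,0],"yaw": 0},{"claw": -0.4,"delta_pos": [0,0,0],"yaw": 0},{"claw": -0.4,"delta_pos": [0,0,0],"yaw": 0},{"claw": -0.4,"delta_pos": [0,0,-1.5],"yaw": 0},{"claw": -0.4,"delta_pos": [0,0,-1.5],"yaw": 0},{"claw": -0.4,"delta_pos": [0,0,0],"yaw": 0}]'

```text
clock: 11.2
eef_pos: [481.7, 294.2, 250.6]
tcp_rot: [3.14, 0.003, 3.141]
contact_force: [0.3, 0.0, -0.5]
opening: 0.701
grasp_force: 0.0
```

Run:
```python
from h import *
g=grab('wrist');s=r.sense();print(s['eef_pos'],s['contact_force'],s['opening'])
cv2.imwrite('pics/w6.png',cv2.resize(g['img'][130:400,200:440],None,fx=2.2,fy=2.2))
hsv=cv2.cvtColor(g['img'],cv2.COLOR_BGR2HSV);P=cloud(g)
m=((hsv[...,0]<16)|(hsv[...,0]>174))&(hsv[...,1]>90)&(P[...,2]>55)
print(m.sum(),np.percentile(P[m],[2,50,98],axis=0).round(1))
```

```text
[481.34783165 293.96177604 249.82701081] [ 0.20444531 -0.29924684 -1.00692445] 0.6985011498426504
3646 [[459.7 275.2  56.9]
 [472.4 294.1  66.8]
 [496.  314.1 138.3]]
```

View pics/w6.png

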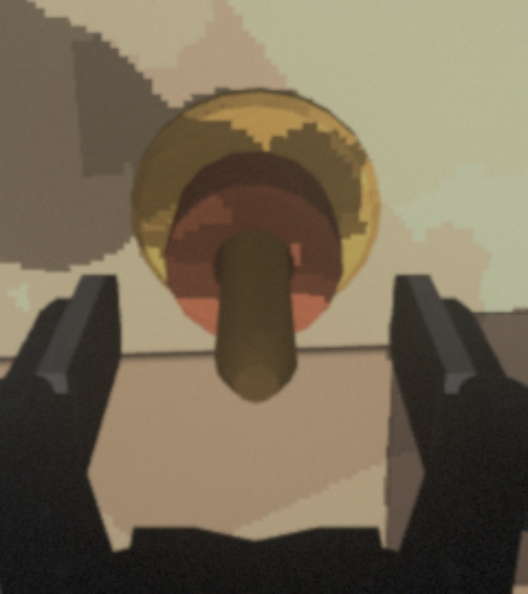

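Request:
apply_moves --deltas '[{"claw": -0.4,"delta_pos": [0.2,0,0],"yaw": 0},{"claw": 1,"delta_pos": [0,0,0],"yaw": 0},{"claw": 1,"delta_pos": [0,0,0],"yaw": 0},{"claw": 1,"delta_pos": [0,0,0],"yaw": 0},{"claw": 1,"delta_pos": [0,0,0],"yaw": 0},{"claw": 1,"delta_pos": [0,0,0],"yaw": 0}]' --grip_force 25

```text
clock: 12.0
eef_pos: [478.9, 293.6, 248.4]
tcp_rot: [-3.141, -0.001, 3.141]
contact_force: [-0.8, 1.4, -4.1]
opening: 0.175
grasp_force: 24.5
```

Request:
apply_moves --deltas '[{"claw": 1,"delta_pos": [0,0,-1],"yaw": 0},{"claw": 1,"delta_pos": [0,0,-3],"yaw": 0},{"claw": 1,"delta_pos": [0,0,-4],"yaw": 0},{"claw": 1,"delta_pos": [0,0,-2],"yaw": 0},{"claw": 1,"delta_pos": [0,0,0],"yaw": 0}]'

```text
clock: 12.62
eef_pos: [479.5, 294.0, 350.7]
tcp_rot: [3.14, 0.003, 3.141]
contact_force: [-0.1, 0.2, -4.4]
opening: 0.177
grasp_force: 24.7
```

```bash
cat > tilt.py <<'E'
from h import *
def tilt(lo=100,hi=260,save=None):
    g=grab('wrist');s=r.sense();P=cloud(g);T=np.linalg.inv(tool(s));Q=P@T[:3,:3].T+T[:3,3]
    hsv=cv2.cvtColor(g['img'],cv2.COLOR_BGR2HSV)
    print('tcp',s['eef_pos'].round(1),'F',s['contact_force'].round(1),'open',s['opening'].round(3),'grip',s['grasp_force'])
    if save: cv2.imwrite(save,cv2.resize(g['img'][130:400,170:470],None,fx=2.2,fy=2.2))
    yel=(hsv[...,0]>17)&(hsv[...,0]<35)&(hsv[...,1]>110)&(abs(Q[...,1])<45)&(Q[...,2]>150)&(Q[...,2]<250)&(abs(Q[...,0])<85)
    # foot upper face: ransac plane on yellow points
    q=Q[yel];best=None;rng=np.random.default_rng(0)
    for _ in range(400):
        a=q[rng.choice(len(q),3,replace=False)];n=np.cross(a[1]-a[0],a[2]-a[0]);l=np.linalg.norm(n)
        if l<100: continue
        n/=l;i=abs((q-a[0])@n)<1.2
        if best is None or i.sum()>best.sum(): best=i
    p=q[best];c=p.mean(0);n=np.linalg.svd(p-c,full_matrices=False)[2][2];n*=-np.sign(n[2])
    print('n foot',len(q),best.sum(),'up normal (tool)',n.round(3),'lean to tool +x deg',np.degrees(np.arctan2(n[0],-n[2])).round(1),'y',np.degrees(np.arctan2(n[1],-n[2])).round(1))
    cu=((hsv[...,0]<16)|(hsv[...,0]>174))&(hsv[...,1]>90)&(abs(Q[...,1])<30)&(Q[...,2]>150)&(Q[...,2]<235)&(abs(Q[...,0])<60)
    if cu.sum()>50: print('cu',cu.sum(),np.percentile(Q[cu],[2,50,98],axis=0).round(1).tolist())
    return g,s,Q,cu,yel
if __name__=='__main__':
    import sys; tilt(save=sys.argv[1] if len(sys.argv)>1 else None)
E
python3 tilt.py
```

```text
Traceback (most recent call last):
  File "tilt.py", line 21, in <module>
    import sys; tilt(save=sys.argv[1] if len(sys.argv)>1 else None)
                ~~~~^^^^^^^^^^^^^^^^^^^^^^^^^^^^^^^^^^^^^^^^^^^^^^^
  File "tilt.py", line 5, in tilt
    print('tcp',s['eef_pos'].round(1),'F',s['contact_force'].round(1),'open',s['opening'].round(3),'grip',s['grasp_force'])
                                                                             ^^^^^^^^^^^^^^^^^^
AttributeError: 'float' object has no attribute 'round'
```

```bash
sed -i "s/s\['opening'\].round(3)/round(s['opening'],3)/" tilt.py; python3 tilt.py; sed -i 's/abs((q-a/abs((q-a/' tilt.py
```

```text
tcp [478.7 293.6 348.3] F [ 0.2 -0.  -3.5] open 0.178 grip 24.69185563735664
n foot 4984 3255 up normal (tool) [ 0.005 -0.006 -1.   ] lean to tool +x deg 0.3 y -0.3
cu 2819 [[-1.3, -19.1, 179.2], [12.6, -0.0, 180.9], [19.4, 19.5, 202.8]]
```

Request:
apply_moves --deltas '[{"claw": 1,"delta_pos": [-2,0,0],"yaw": 0},{"claw": 1,"delta_pos": [-3.5,0.2,0],"yaw": 0},{"claw": 1,"delta_pos": [-3.5,0.2,0],"yaw": 0},{"claw": 1,"delta_pos": [-3,0.1,0],"yaw": 0},{"claw": 1,"delta_pos": [-1.6,0,0.2],"yaw": 0},{"claw": 1,"delta_pos": [0,0,0.8],"yaw": 0},{"claw": 1,"delta_pos": [0,0,0],"yaw": 0}]'

```text
clock: 13.6
eef_pos: [613.9, 298.4, 336.9]
tcp_rot: [-3.14, -0.003, 3.141]
contact_force: [-0.3, -0.3, -3.3]
opening: 0.177
grasp_force: 24.7
```

Run:
```python
from tilt import *
g,s,Q,cu,yel=tilt()
P=cloud(g); f=grab('side')
for c in (200,230,410,440,470):
    col=P[:,c]; i=np.nonzero((abs(col[:,2]-114)<5)&(col[:,0]>600)&(col[:,0]<760))[0]
    if len(i): print(c,col[i][:,0].min().round(1),col[i][0].round(1))
cv2.imwrite('pics/s2.png',cv2.resize(f['img'][80:260,120:360],None,fx=3,fy=3))
```

```text
tcp [613.9 298.6 337.7] F [-0.4  0.1 -3.1] open 0.178 grip 24.685297057412754
n foot 5020 3158 up normal (tool) [ 0.    -0.006 -1.   ] lean to tool +x deg 0.0 y -0.3
cu 2890 [[-0.6, -19.9, 180.9], [13.9, -0.7, 182.6], [21.0, 19.1, 204.5]]
410 640.3 [640.3 362.7 110.9]
440 639.4 [639.4 383.4 109.7]
470 638.9 [638.9 403.5 110.6]
```

View pics/s2.png

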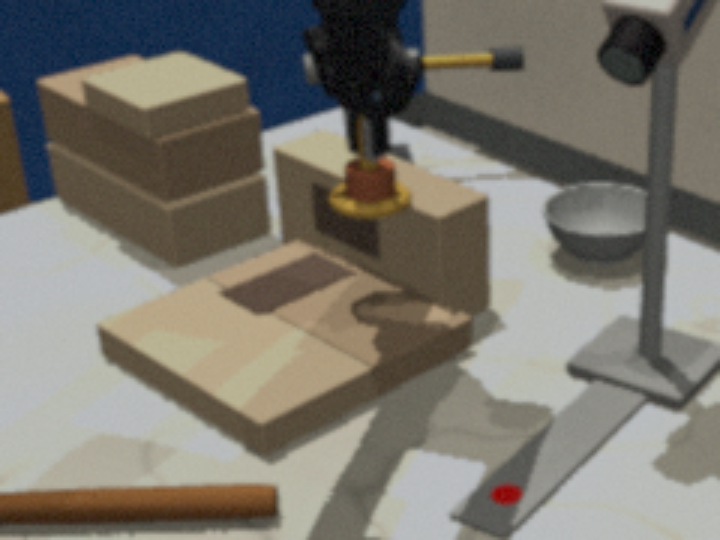

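Request:
apply_moves --deltas '[{"claw": 1,"delta_pos": [0,0,0.5],"yaw": 0},{"claw": 1,"delta_pos": [0,0,0.15],"yaw": 0},{"claw": 1,"delta_pos": [0.25,0,0.13],"yaw": 0},{"claw": 1,"delta_pos": [0.25,0,0.14],"yaw": 0},{"claw": 1,"delta_pos": [0.25,0,0.15],"yaw": 0},{"claw": 1,"delta_pos": [0.25,0,0.16],"yaw": 0},{"claw": 1,"delta_pos": [0,0,0],"yaw": 0}]'

```text
clock: 14.58
eef_pos: [605.0, 298.8, 326.8]
tcp_rot: [3.141, 0.001, 3.141]
contact_force: [1.4, 1.0, 2.4]
opening: 0.179
grasp_force: 25.3
```

```bash
python3 tilt.py
```

```text
tcp [605.1 298.8 326.9] F [-0.3 -0.2  3.1] open 0.179 grip 25.389656022452982
n foot 4715 3012 up normal (tool) [ 0.095 -0.001 -0.995] lean to tool +x deg 5.5 y -0.1
cu 2417 [[-1.0, -19.3, 180.8], [10.7, -0.4, 182.8], [17.3, 18.6, 204.6]]
```

Request:
apply_moves --deltas '[{"claw": 1,"delta_pos": [0.22,0,0.16],"yaw": 0},{"claw": 1,"delta_pos": [0.22,0,0.18],"yaw": 0},{"claw": 1,"delta_pos": [0.22,0,0.2],"yaw": 0},{"claw": 1,"delta_pos": [0.22,0,0.2],"yaw": 0},{"claw": 1,"delta_pos": [0.22,0,0.2],"yaw": 0},{"claw": 1,"delta_pos": [0,0,0],"yaw": 0}]'

```text
clock: 15.38
eef_pos: [593.7, 298.8, 317.0]
tcp_rot: [3.142, -0.001, 3.141]
contact_force: [-1.6, 0.2, 4.3]
opening: 0.18
grasp_force: 26.1
```

```bash
python3 tilt.py
```

```text
tcp [593.8 298.8 317. ] F [-1.5 -0.1  5.2] open 0.181 grip 26.143045807094722
n foot 3814 2604 up normal (tool) [ 0.299 -0.002 -0.954] lean to tool +x deg 17.4 y -0.1
cu 1421 [[-2.6, -18.0, 170.3], [4.8, -0.4, 184.2], [10.4, 16.6, 203.8]]
```

Request:
apply_moves --deltas '[{"claw": 1,"delta_pos": [0.2,0,0.22],"yaw": 0},{"claw": 1,"delta_pos": [0.19,0,0.23],"yaw": 0},{"claw": 1,"delta_pos": [0.19,0,0.24],"yaw": 0},{"claw": 1,"delta_pos": [0.18,0,0.24],"yaw": 0},{"claw": 1,"delta_pos": [0.17,0,0.24],"yaw": 0},{"claw": 1,"delta_pos": [0,0,0],"yaw": 0}]'

```text
clock: 16.18
eef_pos: [584.6, 298.7, 305.0]
tcp_rot: [-3.141, -0.001, 3.141]
contact_force: [-2.7, 0.1, 3.8]
opening: 0.176
grasp_force: 26.4
```

```bash
python3 tilt.py
```

```text
tcp [584.6 298.7 305.1] F [-1.6  0.4  2.7] open 0.181 grip 26.36145855212817
n foot 2739 2130 up normal (tool) [ 0.502 -0.004 -0.865] lean to tool +x deg 30.1 y -0.2
cu 1478 [[-32.5, -8.1, 163.0], [-6.2, 0.6, 180.7], [4.5, 8.9, 187.8]]
```

Request:
apply_moves --deltas '[{"claw": 1,"delta_pos": [0,0,0],"yaw": 0},{"claw": 1,"delta_pos": [0,0,0],"yaw": 0},{"claw": 1,"delta_pos": [0.2,0,-1],"yaw": 0},{"claw": 1,"delta_pos": [0.5,0,-2.5],"yaw": 0},{"claw": 1,"delta_pos": [1,0,-2.5],"yaw": 0},{"claw": 1,"delta_pos": [0,0,0],"yaw": 0}]' --grip_force 60

```text
clock: 16.98
eef_pos: [567.8, 298.8, 367.0]
tcp_rot: [3.141, 0.002, 3.141]
contact_force: [0.2, 0.3, -3.6]
opening: 0.167
grasp_force: 58.8
```

```bash
python3 tilt.py pics/w7.png
```

```text
tcp [567.7 298.6 365.6] F [-0.4 -0.3 -4.1] open 0.17 grip 58.765981493052095
n foot 2758 2164 up normal (tool) [ 0.491  0.004 -0.871] lean to tool +x deg 29.4 y 0.3
cu 1295 [[-31.5, -10.8, 165.6], [-3.2, 1.0, 181.7], [4.7, 10.1, 187.3]]
```

View pics/w7.png

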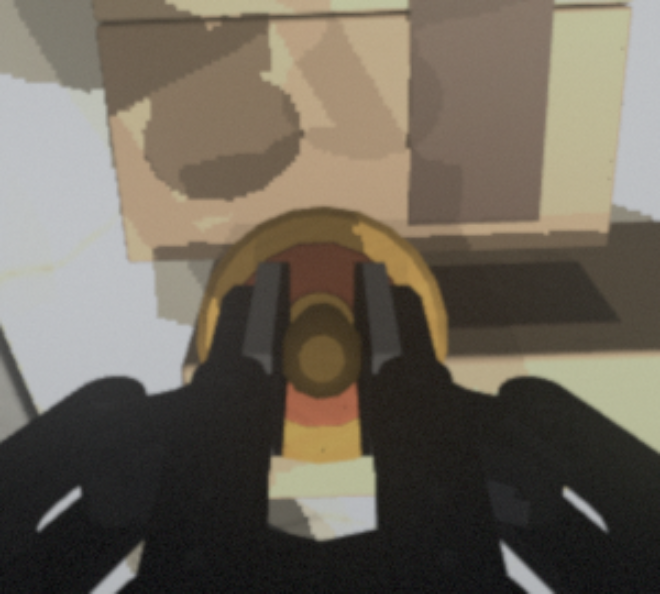

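```bash
cat > fit.py <<'E'
from tilt import *
from scipy.optimize import least_squares
def sdf(rho,h):
    def box(R0,R1,a,b):
        dx=abs(rho-(R0+R1)/2)-(R1-R0)/2; dz=abs(h-(a+b)/2)-(b-a)/2
        return np.hypot(np.maximum(dx,0),np.maximum(dz,0))+np.minimum(np.maximum(dx,dz),0)
    return np.minimum.reduce([box(0,35,0,8),box(8,22,8,34),box(0,8,0,73),box(0,5.5,73,80)])
def fit(q,p0):
    def res(p):
        n=np.array([p[3],p[4],-np.sqrt(max(1e-6,1-p[3]**2-p[4]**2))]) if True else 0
        d=q-p[:3];h=d@n+21;rho=np.linalg.norm(d-np.outer(d@n,n),axis=1);return sdf(rho,h)
    o=least_squares(res,p0,loss='soft_l1',f_scale=1.0);return o.x,np.abs(res(o.x))
def run(save=None):
    g,s,Q,cu,yel=tilt(save=save)
    q=Q[cu|yel];q=q[::3]
    p,e=fit(q,[-20,0,188,.5,0])
    for _ in range(2):
        k=e<4;q=q[k];p,e=fit(q,p)
    T=tool(s);c=T[:3,:3]@p[:3]+T[:3,3];n=T[:3,:3]@np.array([p[3],p[4],-np.sqrt(1-p[3]**2-p[4]**2)])
    print('fit',p.round(3),'med err',np.median(e).round(2),len(q),'lean',np.degrees(np.arccos(n[2])).round(2),'az',np.arctan2(n[1],n[0]).round(3),'centre world',c.round(1))
    return g,s,p
if __name__=='__main__': run()
E
python3 - <<'E'
from fit import *
run()
t=load('top');I=t['img'].astype(int).sum(2)
L=[];Rr=[]
for v in range(182,238):
    row=I[v,285:335];k=np.nonzero(row<298)[0]
    if len(k)<10:continue
    # longest run
    L.append([v,285+k[0]]);Rr.append([v,285+k[-1]])
out=[]
for E_ in (L,Rr):
    E_=np.array(E_,float);c=np.polyfit(E_[:,0],E_[:,1],1)
    for _ in range(5):
        d=abs(np.polyval(c,E_[:,0])-E_[:,1]);k=d<1.2;c=np.polyfit(E_[k,0],E_[k,1],1)
    a=ph(t,np.polyval(c,235),235,6);b=ph(t,np.polyval(c,185),185,6);d=b-a;print('edge',np.arctan2(d[1],d[0]),k.sum(),a,b)
E
```

```text
tcp [567.6 298.5 364.6] F [ 0.6  0.3 -3.4] open 0.168 grip 58.764582560397685
n foot 2773 2198 up normal (tool) [ 0.488 -0.001 -0.873] lean to tool +x deg 29.2 y -0.1
cu 1302 [[-31.5, -10.3, 165.3], [-3.2, 0.9, 182.0], [4.7, 10.0, 187.7]]
fit [-2.11290e+01  1.40000e-02  1.87252e+02  4.90000e-01 -2.00000e-03] med err 0.47 1342 lean 29.35 az -3.139 centre world [588.7 298.4 177.4]
edge 0.22144206701179311 56 [489.77468009  46.71883491   6.        ] [625.87245089  77.35908262   6.        ]
edge 0.22399019817252722 49 [488.89510611  -6.69645816   6.        ] [624.96350176  24.30167985   6.        ]
```

Request:
apply_moves --deltas '[{"claw": 1,"delta_pos": [0,0,-0.8],"yaw": -0.111},{"claw": 1,"delta_pos": [0,0,-0.8],"yaw": -0.111},{"claw": 1,"delta_pos": [1.6,-2.9,-0.7],"yaw": 0},{"claw": 1,"delta_pos": [1.6,-2.9,0],"yaw": 0},{"claw": 1,"delta_pos": [1.6,-2.9,0],"yaw": 0},{"claw": 1,"delta_pos": [1.6,-2.9,0],"yaw": 0},{"claw": 1,"delta_pos": [1.6,-2.9,0],"yaw": 0},{"claw": 1,"delta_pos": [0,0,0],"yaw": 0}]'

```text
clock: 18.08
eef_pos: [520.8, 137.8, 386.9]
tcp_rot: [-3.141, -0.003, -2.922]
contact_force: [0.7, 0.8, -3.8]
opening: 0.164
grasp_force: 59.2
```

Run:
```python
from fit import *
def dot(n):
    g=grab(n);hsv=cv2.cvtColor(g['img'],cv2.COLOR_BGR2HSV)
    m=(((hsv[...,0]<6)|(hsv[...,0]>174))&(hsv[...,1]>150)).astype(np.uint8)
    k,l,st,c=cv2.connectedComponentsWithStats(m)
    for i in range(1,k):
        if st[i,4]>25:
            p=ph(g,*c[i],6)
            if np.hypot(p[0]-511,p[1]-26)<25: print(n,'dot',c[i].round(1),st[i].tolist(),p.round(1))
g,s,p=run();print(s['tcp_rot'])
for n in('wrist','top','side'): dot(n)
```

```text
tcp [521.3 138.8 387.2] F [-0.8 -0.4 -2.9] open 0.172 grip 59.155389008810744
n foot 2072 1690 up normal (tool) [ 0.489 -0.002 -0.872] lean to tool +x deg 29.3 y -0.1
cu 1226 [[-30.4, -10.7, 167.7], [-2.5, -0.5, 183.3], [5.5, 8.1, 189.1]]
fit [-19.159  -1.794 188.913   0.488   0.   ] med err 0.47 1093 lean 29.13 az -2.923 centre world [540.1 141.1 198.2]
[-3.14151644e+00 -1.71333601e-03 -2.92217686e+00]
wrist dot [216.  136.6] [206, 126, 21, 22, 342] [511.4  27.2   6. ]
top dot [313.3 226.7] [309, 223, 9, 8, 54] [511.8  25.2   6. ]
side dot [288.3 244.5] [284, 242, 10, 6, 48] [511.6  26.9   6. ]
```

Request:
apply_moves --deltas '[{"claw": 1,"delta_pos": [1.08,-2.15,-0.1],"yaw": 0},{"claw": 1,"delta_pos": [1.08,-2.15,0],"yaw": 0},{"claw": 1,"delta_pos": [1.08,-2.15,0],"yaw": 0},{"claw": 1,"delta_pos": [1.08,-2.15,0],"yaw": 0},{"claw": 1,"delta_pos": [1.08,-2.15,0],"yaw": 0},{"claw": 1,"delta_pos": [0,0,0],"yaw": 0},{"claw": 1,"delta_pos": [0,0,0],"yaw": 0}]'

```text
clock: 19.15
eef_pos: [492.8, 23.6, 389.2]
tcp_rot: [3.141, 0.0, -2.92]
contact_force: [0.5, 0.2, -3.5]
opening: 0.17
grasp_force: 59.3
```

Run:
```python
from fit import *
g,s,p=run();print(s['tcp_rot'],s['eef_pos'])
S=np.array([r.sense()['eef_pos']]);print(S)
f=grab('side');P=cloud(f);hsv=cv2.cvtColor(f['img'],cv2.COLOR_BGR2HSV)
near=(abs(P[...,0]-505)<70)&(abs(P[...,1]-26)<60)&(P[...,2]>150)&(P[...,2]<260)
cu=near&((hsv[...,0]<14)|(hsv[...,0]>174))&(hsv[...,1]>90);ye=near&(hsv[...,0]>17)&(hsv[...,0]<35)&(hsv[...,1]>110)
T=np.linalg.inv(tool(s));q=P[cu|ye]@T[:3,:3].T+T[:3,3];print(cu.sum(),ye.sum())
x,e=fit(q,[-20,0,188,.5,0]);k=e<4;x,e=fit(q[k],x);TT=tool(s)
n=TT[:3,:3]@np.array([x[3],x[4],-np.sqrt(1-x[3]**2-x[4]**2)])
print('side',TT[:3,:3]@x[:3]+TT[:3,3],np.degrees(np.arccos(n[2])),np.arctan2(n[1],n[0]),np.median(e))
cv2.imwrite('pics/s3.png',cv2.resize(f['img'][30:260,190:400],None,fx=2.6,fy=2.6))
```

```text
tcp [492.8  23.7 389.2] F [ 0.3  0.2 -2.7] open 0.167 grip 59.33222647639923
n foot 1952 1620 up normal (tool) [ 0.49  -0.001 -0.871] lean to tool +x deg 29.4 y -0.1
cu 1217 [[-31.4, -9.1, 167.4], [-3.4, 0.4, 183.0], [4.6, 9.0, 189.2]]
fit [-2.01500e+01 -1.31500e+00  1.88518e+02  4.89000e-01 -6.00000e-03] med err 0.45 1054 lean 29.27 az -2.907 centre world [512.8  27.  200.7]
[ 3.14131782e+00  2.28996915e-04 -2.91981128e+00] [492.803862    23.74730967 389.22286451]
[[492.803862    23.74730967 389.22286451]]
298 408
side [512.67064657  27.71274429 199.04362794] 29.144749970450178 -2.9282223343779545 0.7759583227200224
```

View pics/s3.png

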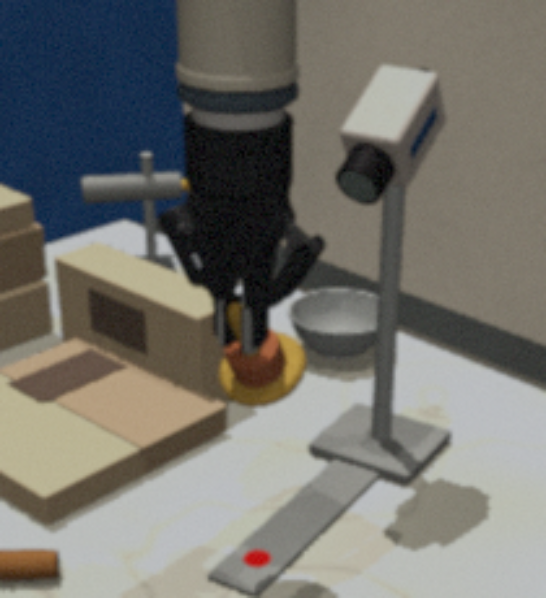

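Request:
apply_moves --deltas '[{"claw": 1,"delta_pos": [0.12,-0.08,0],"yaw": 0},{"claw": 1,"delta_pos": [0,0,0],"yaw": 0},{"claw": 1,"delta_pos": [0,0,0],"yaw": 0},{"claw": 1,"delta_pos": [0,0,0],"yaw": 0}]'

```text
clock: 19.75
eef_pos: [491.4, 21.9, 389.3]
tcp_rot: [3.142, 0.0, -2.92]
contact_force: [-0.2, 0.2, -2.8]
opening: 0.167
grasp_force: 59.3
```

```bash
python3 -c "
from rig import r
s=r.sense();print(s['eef_pos'],abs(s['qvel']).max(),r.sign_off())"
```

```text
the job is handed in; nothing more can be done
[491.41278618  21.94385625 389.3078622 ] 0.0017527538758783262 None
```

I seated the copper collar on the candlestick and handed the job in with it held still before the camera: collar's middle within about 1 mm of the focus by my measurements, stem leaning about 29.3° straight away from the camera, at 19.8 s on the clock.

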